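# Clamp a bar with the T-handle hex key

## Task

Clamp the square bar in the fixture: take the red-handled hex key out of its wooden block, lower it into the hole in the top of the side clamp and turn it until it drops fully into the hidden hexagon socket, then turn it clockwise (seen from above) until the jaw holds the bar tight against the back rail. Then pull the key out and stand it back upright in its hole in the block; leave the blue-handled key where it is.

Things in the scene. Friction and masses are not known exactly. Their poses are not given: they have to be found in the camera images.
- hex_key: T-handle hex key, 0.4 kg, oiled: steel hexagon shaft 17 mm across flats (19.6 mm across corners), 108 mm long, under a red plastic cross handle. Origin: centre of the shaft's lower end; z runs up the shaft, x along the handle, y across it; two of the six flats face along y, so are parallel to the handle. It stands upright in a hole of the block
- hex_key_grip (a point): middle of the red key's handle, 123 mm up from the shaft's lower end. The handle is 100 mm long (x), 24 mm thick (y, the way to grip it) and 30 mm high: underside 108 mm, top 138 mm above the lower end
- small_key: T-handle hex key of the same build with a blue handle and a 14 mm shaft, standing upright in the block's other hole: too small for the clamp, a bystander. Origin and axes as for the red key
- key_block: fixed hardwood block 70 x 170 x 60 mm (x, y, z) with two upright round holes, 100 mm apart along its y. Origin: centre of its underside
- hole_a (a point): centre of the floor of the block's hole at y = -50 mm. Both holes are 25 mm wide, 52 mm deep with a 5 mm countersunk mouth at the block's top, 60 mm above the bench; the floor is 8 mm above the bench
- hole_b (a point): the same in the hole at y = +50 mm. The two keys may stand either way round
- fixture: fixed clamping fixture: dark steel base plate 190 x 150 x 12 mm (x, y, z); along its far side (+x) a steel back rail, face at x = +50 mm, top 38 mm above the bench; on its near half a blue side-clamp housing 68 x 70 mm, its cover 46 mm and its round boss 54 mm above the bench. Origin: centre of the plate's underside
- boss_mouth (a point): centre of the top of the clamp's round boss, 54 mm above the bench (fixture x = -24 mm, y = 0). Its round bore, 21 mm wide with a 6 mm deep countersink opening to 29 mm, runs straight down 16 mm to the rim of the hexagon socket
- cam_socket (a point): centre of the floor of the hexagon socket, 30 mm straight below the boss mouth. Socket 17.9 mm across flats, 14 mm deep, so its rim is 38 mm above the bench, hidden in the bore. The key enters only within about 6 degrees of one of six positions 60 degrees apart; their angle is not known and this point's yaw does not tell it: rest the key on the rim and turn it until it drops in
- cam_spindle (a joint): turn of the spindle, rad: grows clockwise seen from above; 0 = fully slack, 0.1 to 0.35 at the start, 1.4 = hard end stop. It drives the jaw 4 mm per rad; from about 0.9 the bar is pinched and the jaw's springs add 40 N per rad: 12 N at 1.2, 20 N at the stop. Takes 0.12 N m, 0.2 N m near the stop; more jams the key. It stays where left; a key resting on the rim does not drag it
- clamp_jaw: brass face of the clamp's jaw, 36 mm wide, 21 mm high, on a stack of disc springs (up to 3 mm of give). Origin: centre of the face, 24 mm above the bench; it advances along the fixture's +x
- work_bar: loose square steel bar 20 x 300 x 20 mm, 0.85 kg, lying along the fixture's y on the base plate, 1 to 2 mm off the rail. Origin: centre of its underside; its middle is at fixture x = 40 mm when it touches the rail
Things that resemble listed ones, but are neither listed nor needed, are in the scene too. What is shaped like the hex_key but green is not meant.

How it is judged:
On the way, in this order (a step that is already met when the one before it is completed fails the run):
1. the red key is fully seated on the floor of the hexagon socket while the clamp is still slack (z of hex_key in the frame of cam_socket below 0.0035 m and horizontal distance between hex_key and cam_socket below 0.004 m and angle between hex_key's own z axis and vertical below 0.1 rad and value of joint cam_spindle below 0.6 rad), for 0.2 s.
2. with the key still in the socket, the spindle is turned until the jaw presses the bar with more than 8 N (z of hex_key in the frame of cam_socket below 0.01 m and horizontal distance between hex_key and cam_socket below 0.005 m and contact force between clamp_jaw and work_bar above 8 N), for 0.2 s.
At the end, for the whole second after the job is handed in: The jaw presses the bar with more than 7 N, the bar lies along the back rail (within 1 mm and 0.02 rad), and the red key stands in a hole of the block, its lower end within 6 mm of the hole's floor, upright within 0.15 rad and at rest (contact force between clamp_jaw and work_bar above 7 N and x of work_bar in the frame of fixture above 0.039 m and angle between the y axis of work_bar and the y axis of fixture, either way round below 0.02 rad and ((horizontal distance between hex_key and hole_a below 0.007 m and z of hex_key in the frame of hole_a below 0.006 m) or (horizontal distance between hex_key and hole_b below 0.007 m and z of hex_key in the frame of hole_b below 0.006 m)) and angle between hex_key's own z axis and vertical below 0.15 rad and linear speed of hex_key below 0.02 m/s); the robot touches nothing.
It fails at once if the blue key is moved more than 30 mm (distance of small_key from where it was at the start of the episode above 0.03 m).
It also fails if it takes over 64 s, if anything falls off the work surface, if the arm or the gripper's body presses on something with over 40 N, if the wrist force passes 120 N, or if a joint passes its speed limit or range.

## Robot

A 7-joint arm with a two-finger parallel gripper is mounted at the origin on a cart in front of the work surface, level with it; the furniture and walls round the work are solid. World frame = base frame: x ahead of the robot, y to its left, z up, the work surface at z = 0. Lengths are in m, angles in rad, forces in N, time in s.
With the tool pointing down it reaches from about 0.35 to 0.9 m from the base axis. Payload 7.2 kg.
Tool frame: the origin (TCP) lies between the finger pads; the fingertips stand ctrl.tip_extent ahead of it and the grasp point (between the pads) lies 5 mm behind it (ctrl.tip_extent is the distance from the TCP to the fingertips, in m); z points along the fingers, y is the line along which they close (so a half turn about z gives the same grasp; the last joint's range is limited). The gripper opens to 88 mm and grips with 3 to 60 N. Pads are 20 mm wide; open, the fingers measure 115 mm over their backs; the gripper's body (75 mm by 178 mm) begins 61 mm behind the grasp point.
Start: joints at [1.167, 0.411, -0.013, 1.596, 0.006, 1.134, -0.082], TCP at [0.206, -0.59, 0.237] pointing down, gripper open.
Joint ranges: [-2.95, 2.95], [-0.29, 1.99], [-1.47, 1.44], [0.14, 2.54], [-1.03, 4.17], [0.13, 1.85], [-2.86, 2.86]. Speed limits (rad/s): [2.39, 2.39, 3.01, 3.01, 3.14, 3.14, 3.14].

## Interface

Orientations are given as a 3x3 rotation matrix whose columns are the frame's x, y, z axes.
In Python, from plant import monitor, vision, ctrl gives the robot as it stands.
- The arm moves only by the tool jog_arm, never from a script. Its argument "rows" is a list that holds one entry, the list of rows, each a list of 7 numbers: the finger opening in mm, from 0 to 87.8, then the shift along the tool's x, y, z in units of 25 mm (1.0 is 25 mm), then the turn, a rotation vector about the tool's x, y, z in units of 5 degrees (1.0 is 5 degrees). In form: [[[gripper, tx, ty, tz, wx, wy, wz], ...]]. A call has exactly 10 rows; each row is the pose to reach, as a shift and turn from the pose commanded when the call began, along the tool's axes at that moment; what a row does not reach only later rows make up. A row lasts 1/10 s, in which the tool goes at most 50 mm and 8.59 degrees, less where a joint would pass 70% of its speed; a pose out of reach is approached as far as the arm can. A call with a gripper value outside its range is refused whole. The fingers move at their own pace and stop on an object; the grip force is fixed at half the most. Time passes only in rows, so rows that repeat a pose let the fingers close, or fill a call up. It gives the time, the measured TCP pose, the force, the opening and the grip force at its end, in the units of the state.
- monitor.observe(): the state, without advancing time (a new reading comes with each control period).
- vision.snapshot(name): name is "scene" or "top" or "wrist"; returns a dict with "image" (400x640x3 uint8, red, green, blue), "camera_matrix" (3x3 intrinsics, pixels), "extrinsics" (4x4, takes a point from world to camera coordinates); the wrist camera has in their place "mount" (4x4, takes a point from camera to tool coordinates, whose origin is the TCP and whose axes are the flange's). Camera axes: x right, y down, z forward; pixel columns grow to the right and rows downward; lengths in m; the calibration is good to about 2 mm. A picture is of the moment at which its call begins: read the wrist's pose just before it. There is no depth.
- ctrl.hand_in(): hands the job in; it is judged then, once.
Trained networks look in a picture, given as the dict that the camera call returned (one of the last four; its "shot" number tells which), for a name from the list of things; names that differ only in an ending like _2 or _b are one class to them, and where a whole thing is asked for, a point or a joint stands for the part that bears it (a point fixed in the world has none). Each returns a list of dicts, best first, with "p" (0 to 1); they miss things now and then, are a little off and sometimes report something else, mostly with a low value. They report only what shows in the picture. A call takes as long as a camera call. They do not tell look-alikes from the thing itself.
- vision.boxes_of(picture, target): "rect" ([left, top, width, height] in pixels, round what is visible of it).
- vision.outline_of(picture, target): "pixels" (400x640 bool, what is visible of it) and "rect" ([left, top, width, height] in pixels, round what is visible of it).
- vision.tip_of(picture, target): "location" ([column, row] in pixels: a listed point, or the origin of a listed thing).
The state is a dict: "time_s": time; "joints": joint angles; "qd": joint speeds; "joint_efforts": joint torques, N m; "eef_pos": TCP position; "eef_rot": TCP orientation; "force": force on the tool from outside, world axes, zero at the start; "wrist_torque": the same for the moment, N m; "grip_width": finger opening in m; "grip_force": force on a finger pad.
Only numpy, scipy, OpenCV 4.12 (cv2) and the standard library are available. Lean on these libraries where they do the work, as an engineer would, in place of code of your own. Each camera call takes 0.05 s, during which the arm holds its last target. There are 200 camera calls.

## Working session

There is one attempt and no reset: what is moved stays moved. The work goes in short steps, Python scripts to look and compute and a tool call to move; the robot and the scene stay as the last step left them, time stands still between calls to the robot, and variables do not carry over. Pictures are saved under pics/ and viewed, at most 10 in all, crops included, and the job is handed in when it is done.

Besides the shell and the picture viewer there is one more tool, called as a command line: name --argument value ..., lists and objects as JSON in quotes. jog_arm: Moves the arm, as the interface text tells. Its arguments: {"type":"object","properties":{"rows":{"type":"array","items":{"type":"array","items":{"type":"array","items":{"type":"number"}}}}},"required":["rows"]}

```bash
mkdir -p pics; ls; cat > h.py <<'E'
import numpy as np, cv2
from plant import monitor, vision, ctrl
def save(s,n): cv2.imwrite('pics/'+n+'.png',cv2.cvtColor(s['image'],cv2.COLOR_RGB2BGR))
def ray(s,px,eef=None):
    K=s['camera_matrix'];d=np.linalg.inv(K)@np.array([px[0],px[1],1.])
    if 'extrinsics' in s: T=np.linalg.inv(s['extrinsics'])
    else:
        T=np.eye(4);T[:3,:3]=eef['eef_rot'];T[:3,3]=eef['eef_pos'];T=T@s['mount']
    return T[:3,3],T[:3,:3]@d
def atz(s,px,z,eef=None):
    o,d=ray(s,px,eef);return o+d*(z-o[2])/d[2]
def tri(a,b):
    A=0;B=0
    for o,d in (a,b):
        d=d/np.linalg.norm(d);P=np.eye(3)-np.outer(d,d);A=A+P;B=B+P@o
    return np.linalg.solve(A,B)
def proj(s,p,eef=None):
    if 'extrinsics' in s: E=s['extrinsics']
    else:
        T=np.eye(4);T[:3,:3]=eef['eef_rot'];T[:3,3]=eef['eef_pos'];E=np.linalg.inv(T@s['mount'])
    q=s['camera_matrix']@(E[:3,:3]@p+E[:3,3]);return q[:2]/q[2]
E
python3 - <<'E'
from h import *
np.set_printoptions(precision=4,suppress=True)
st=monitor.observe();print(st['eef_pos'],st['eef_rot'],ctrl.tip_extent,st['force'])
Z={'hex_key':None,'hex_key_grip':.131,'small_key':None,'boss_mouth':.054,'hole_a':.008,'hole_b':.008,'key_block':0,'fixture':0,'work_bar':.012}
for c in ('top','scene'):
    s=vision.snapshot(c);save(s,c+'0')
    for n,z in Z.items():
        try:
            for r in vision.tip_of(s,n)[:4]: print(c,n,np.round(r['location'],1),round(r['p'],2),atz(s,r['location'],z or 0.008))
        except Exception as e: print(n,e)
E
```

```text
pics
[ 0.2057 -0.5897  0.2358] [[ 0.9441  0.3296 -0.0007]
 [ 0.3296 -0.9441  0.0014]
 [-0.0002 -0.0016 -1.    ]] 0.014 [0.4855 0.5244 0.0133]
top hex_key [250.9 222.1] 0.79 [0.5897 0.1407 0.008 ]
top hex_key [226.4 165.6] 0.79 [0.742  0.2109 0.008 ]
top hex_key_grip [213.8 148.5] 0.97 [0.7474 0.2128 0.131 ]
top hex_key_grip [246.2 215. ] 0.92 [0.5897 0.1317 0.131 ]
top small_key [212.2 215.2] 0.96 [0.6079 0.242  0.008 ]
top small_key [215.7 220.1] 0.15 [0.595  0.2322 0.008 ]
top boss_mouth [412.7 267.3] 0.82 [ 0.473  -0.2613  0.054 ]
top hole_a [216.5 221.4] 0.65 [0.5916 0.23   0.008 ]
top hole_a [253.1 220.5] 0.64 [0.5938 0.1351 0.008 ]
top hole_b [216.5 221.4] 0.65 [0.5916 0.23   0.008 ]
top hole_b [253.1 220.5] 0.64 [0.5938 0.1351 0.008 ]
top key_block [234.4 220.9] 0.69 [0.5929 0.1836 0.008 ]
top fixture [405.  258.9] 0.89 [ 0.4945 -0.2556  0.008 ]
top work_bar [406.1 239.3] 0.72 [ 0.5441 -0.2599  0.012 ]
top work_bar [254.8 222.2] 0.57 [0.5889 0.13   0.012 ]
scene hex_key [363.9 296.6] 0.76 [0.756 0.208 0.008]
scene hex_key [373.4 245.7] 0.62 [0.599  0.1345 0.008 ]
scene hex_key_grip [372.7 252.4] 0.85 [0.7435 0.2088 0.131 ]
scene hex_key_grip [382.  205.9] 0.61 [0.5902 0.1388 0.131 ]
scene small_key [407.7 262.9] 0.85 [0.5989 0.2324 0.008 ]
scene small_key [379.2 206.4] 0.38 [0.4406 0.0554 0.008 ]
scene boss_mouth [293.5 162.3] 0.72 [ 0.4675 -0.2557  0.054 ]
scene hole_a [375.2 244.3] 0.97 [0.5914 0.1351 0.008 ]
scene hole_a [406.8 259.8] 0.77 [0.5906 0.2256 0.008 ]
scene hole_b [375.2 244.3] 0.97 [0.5914 0.1351 0.008 ]
scene hole_b [406.8 259.8] 0.77 [0.5906 0.2256 0.008 ]
scene key_block [390.6 255.3] 0.84 [0.602  0.1866 0.008 ]
scene key_block [381.9 206.8] 0.7 [0.4372 0.0626 0.008 ]
scene fixture [288. 179.] 0.77 [ 0.5004 -0.2514  0.008 ]
scene work_bar [282.2 184.3] 0.83 [ 0.5403 -0.2395  0.012 ]
scene work_bar [288.2 176.8] 0.26 [ 0.4947 -0.2556  0.012 ]
```

View pics/top0.png

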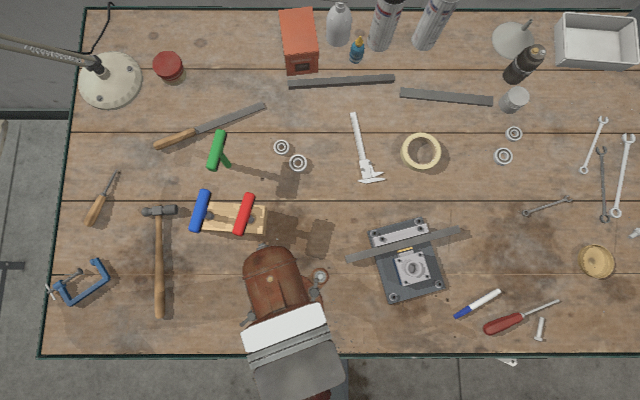

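View pics/scene0.png

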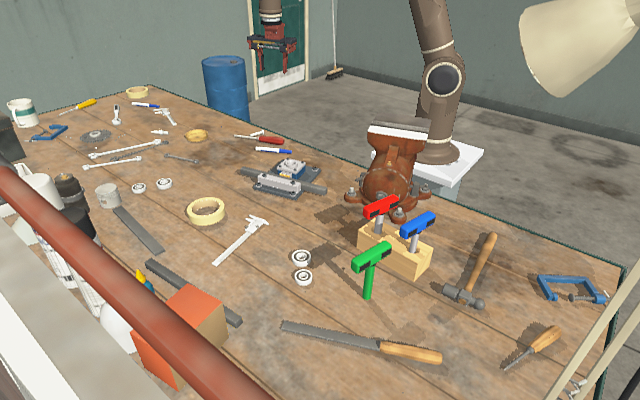

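The top view shows the red handle at about (243,214), blue at (200,210), the green decoy at (216,150) and the boss at (411,267). The red key is therefore near (0.59, 0.135). I'll swing over there.

jog_arm --rows '[[[60,1.2,-1.2,-1,0,0,-1.5],[60,2.4,-2.4,-2,0,0,-3],[60,3.6,-3.6,-3,0,0,-4.5],[60,4.8,-4.8,-3.5,0,0,-6],[60,6,-6,-3.5,0,0,-7.5],[60,7.2,-7.2,-3.5,0,0,-9],[60,8.4,-8.4,-3.5,0,0,-10.5],[60,9.6,-9.6,-3.5,0,0,-12],[60,10.8,-10.6,-3.5,0,0,-13.5],[60,11.5,-11.3,-3.5,0,0,-14.5]]]'

```text
time_s: 2.0
eef_pos: [0.3856, -0.2259, 0.3246]
eef_rot: [[-0.038, 0.999, 0.001], [0.999, 0.038, -0.0], [-0.0, 0.001, -1.0]]
force: [-0.9, -0.1, -0.2]
grip_width: 0.0602
grip_force: 0.0
```

```bash
cat >> h.py <<'E'
np.set_printoptions(precision=4,suppress=True)
def go(p,head=None):
    """units to reach world point p, tool vertical, heading (deg) of tool x"""
    s=monitor.observe();R=np.array(s['eef_rot']);d=R.T@(np.array(p)-s['eef_pos'])
    from scipy.spatial.transform import Rotation as Ro
    h=np.degrees(np.arctan2(R[1,0],R[0,0]));hd=np.radians(h if head is None else head)
    T=np.array([[np.cos(hd),np.sin(hd),0],[np.sin(hd),-np.cos(hd),0],[0,0,-1]])
    print('eef',np.array(s['eef_pos']),'head',h,'F',np.array(s['force']),'t',s['time_s'],'w',s['grip_width'])
    print('joints',np.array(s['joints']))
    print('shift',d/.025,'turn',np.degrees(Ro.from_matrix(R.T@T).as_rotvec())/5)
E
python3 - <<'E'
from h import *
go([.59,.135,.30],164)
E
```

```text
eef [ 0.3856 -0.2259  0.3246] head 92.19228038084758 F [-0.9283 -0.0542 -0.1736] t 2.0 w 0.06019873487442284
joints [ 0.8361  0.0561 -0.4294  1.85    0.0245  1.2396  0.4376]
shift [14.1116  8.7214  0.9875] turn [  0.0081   0.011  -14.3615]
```

jog_arm --rows '[[[60,1.4,0.9,0,0,0,-1.4],[60,2.8,1.8,0,0,0,-2.9],[60,4.2,2.7,0,0,0,-4.3],[60,5.6,3.6,0.2,0,0,-5.8],[60,7,4.5,0.4,0,0,-7.2],[60,8.5,5.4,0.6,0,0,-8.7],[60,10,6.3,0.8,0,0,-10.1],[60,11.4,7.1,1,0,0,-11.6],[60,12.8,7.9,1,0,0,-13],[60,14.1,8.7,1,0,0,-14.4]]]'

```text
time_s: 3.0
eef_pos: [0.5915, 0.1319, 0.299]
eef_rot: [[-0.961, 0.275, -0.0], [0.275, 0.961, 0.0], [0.0, -0.0, -1.0]]
force: [1.0, -1.0, 0.4]
grip_width: 0.0603
grip_force: 0.0
```

```bash
python3 - <<'E'
from h import *
go([.59,.135,.30],164)
e=monitor.observe();s=vision.snapshot('wrist');save(s,'w1');print(s['mount'])
hsv=cv2.cvtColor(s['image'],cv2.COLOR_RGB2HSV)
m=(((hsv[...,0]<8)|(hsv[...,0]>172))&(hsv[...,1]>170)&(hsv[...,2]>70)).astype(np.uint8)
n,l,stt,c=cv2.connectedComponentsWithStats(m);i=1+np.argmax(stt[1:,4]);print(stt[i],c[i])
r=cv2.minAreaRect(np.argwhere(l==i)[:,::-1].astype(np.float32));b=cv2.boxPoints(r)
w=np.array([atz(s,p,.146,e)[:2] for p in b]);print(r,w,w.mean(0))
for n,z in (('hex_key_grip',.131),('hole_a',.06),('small_key',.008),('key_block',0)):
    for q in vision.tip_of(s,n)[:3]: print(n,np.round(q['location'],1),q['p'],atz(s,q['location'],z,e))
E
```

```text
eef [0.5915 0.1319 0.299 ] head 164.02609748196403 F [ 0.9723 -0.9551  0.4336] t 3.0 w 0.06026951875932964
joints [ 0.2606  0.4449 -0.7945  1.5207  0.3232  1.3121  0.7237]
shift [ 0.0926  0.1014 -0.0404] turn [-0.0002 -0.001   0.0052]
[[ 0.0012 -0.9563 -0.2923  0.0798]
 [ 1.      0.0013 -0.0001 -0.0004]
 [ 0.0004 -0.2923  0.9563 -0.1486]
 [ 0.      0.      0.      1.    ]]
[ 306  137   24   91 1979] [317.2552 181.1673]
((317.5, 182.0), (90.0, 23.0), 90.0) [[0.5408 0.139 ]
 [0.5472 0.1615]
 [0.6429 0.1359]
 [0.6359 0.1112]] [0.5917 0.1369]
hex_key_grip [314.4 180.1] 0.91 [0.5902 0.134  0.131 ]
hex_key_grip [404.1 278.1] 0.8 [0.741 0.207 0.131]
hex_key_grip [ 10.8 164.3] 0.64 [ 0.4816 -0.182   0.131 ]
hole_a [381.6 149.7] 0.91 [0.5916 0.2265 0.06  ]
small_key [383.7 148.9] 0.69 [0.6016 0.2396 0.008 ]
key_block [ 30.1 162.7] 0.56 [ 0.4739 -0.2906  0.    ]
```

View pics/w1.png

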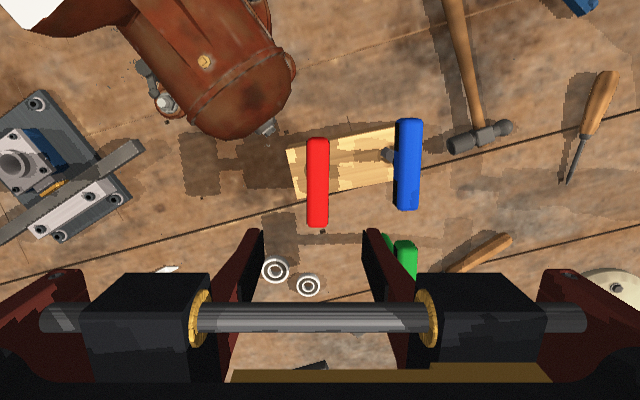

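The wrist view shows the red handle upright in the image at (317,182), in line with the tool, and blue at (408,165). I'll descend and grip.

jog_arm --rows '[[[60,0.05,0.15,1,0,0,0],[60,0.05,0.15,2,0,0,0],[60,0.05,0.15,3,0,0,0],[60,0.05,0.15,4,0,0,0],[60,0.05,0.15,5,0,0,0],[60,0.05,0.15,6,0,0,0],[60,0.05,0.15,6.6,0,0,0],[60,0.05,0.15,6.9,0,0,0],[20,0.05,0.15,6.9,0,0,0],[10,0.05,0.15,6.9,0,0,0]]]'

```text
time_s: 4.25
eef_pos: [0.5914, 0.1342, 0.1277]
eef_rot: [[-0.96, 0.281, 0.001], [0.281, 0.96, 0.0], [-0.001, 0.001, -1.0]]
force: [0.2, -0.3, 0.5]
grip_width: 0.0474
grip_force: 0.0
```

jog_arm --rows '[[[10,0,0,0,0,0,0],[10,0,0,0,0,0,0],[10,0,0,0,0,0,0],[10,0,0,0,0,0,0],[10,0,0,-0.3,0,0,0],[10,0,0,-0.8,0,0,0],[10,0,0,-1.4,0,0,0],[10,0,0,-2,0,0,0],[10,0,0,-2.7,0,0,0],[10,0,0,-3.4,0,0,0]]]'

```text
time_s: 5.25
eef_pos: [0.5907, 0.134, 0.2134]
eef_rot: [[-0.96, 0.28, 0.0], [0.28, 0.96, -0.0], [-0.0, -0.0, -1.0]]
force: [0.3, 0.6, -3.1]
grip_width: 0.0238
grip_force: 30.0
```

```bash
python3 - <<'E'
from h import *
go([.472,-.258,.26],164)
E
```

```text
eef [0.5907 0.134  0.2134] head 163.73168201792438 F [ 0.3092  0.5924 -3.0553] t 5.25 w 0.02379858109166789
joints [ 0.2394  0.511  -0.7668  1.6355  0.3813  1.1509  0.6653]
shift [  0.1649 -16.3815  -1.8567] turn [-0.0047  0.0035 -0.0537]
```

The key is held: opening 23.8 mm, weight −3 N. The brown body between block and clamp may be a vise, so I'll go higher and around its far side.

jog_arm --rows '[[[10,0,0,-1,0,0,0],[10,-0.4,-0.4,-2,0,0,0],[10,-1,-1,-3,0,0,0],[10,-1.7,-2,-3,0,0,0],[10,-2.3,-3.2,-3,0,0,0],[10,-2.9,-4.4,-3,0,0,0],[10,-3.5,-5.6,-3,0,0,0],[10,-3.5,-6.8,-3,0,0,0],[10,-3.5,-7.6,-3,0,0,0],[10,-3.5,-8,-3,0,0,0]]]'

```text
time_s: 6.25
eef_pos: [0.6181, -0.085, 0.2875]
eef_rot: [[-0.959, 0.283, -0.0], [0.283, 0.959, -0.001], [-0.0, -0.001, -1.0]]
force: [-0.9, -0.8, -3.2]
grip_width: 0.0239
grip_force: 30.0
```

```bash
cat > boss.py <<'E'
from h import *
import sys
e=monitor.observe();s=vision.snapshot('wrist');save(s,sys.argv[1])
for n,z in (('boss_mouth',.054),('fixture',0),('cam_socket',.024),('work_bar',.012)):
    for q in vision.tip_of(s,n)[:2]: print(n,np.round(q['location'],1),q['p'],atz(s,q['location'],z,e))
t=vision.snapshot('top')
for n,z in (('boss_mouth',.054),('fixture',0),('hex_key_grip',.131)):
    for q in vision.tip_of(t,n)[:2]: print('top',n,np.round(q['location'],1),q['p'],atz(t,q['location'],z))
E
python3 boss.py w2; python3 -c "
from h import *
go([.472,-.258,.24],164)"
```

```text
boss_mouth [140.   99.9] 0.68 [ 0.4726 -0.2671  0.054 ]
boss_mouth [153.5 101.7] 0.61 [ 0.4793 -0.2519  0.054 ]
fixture [172.7 113.5] 0.95 [ 0.4931 -0.2591  0.    ]
fixture [311.6 260.2] 0.19 [ 0.7764 -0.1341  0.    ]
cam_socket [158.  100.8] 0.41 [ 0.4751 -0.2605  0.024 ]
work_bar [173.4 114.2] 0.65 [ 0.4956 -0.2532  0.012 ]
work_bar [186.8 140.4] 0.58 [ 0.5344 -0.2498  0.012 ]
top hex_key_grip [214.6 149.8] 0.72 [0.7442 0.2108 0.131 ]
top hex_key_grip [347.6 185.3] 0.5 [ 0.6587 -0.0995  0.131 ]
eef [ 0.619  -0.081   0.2867] head 163.84395709882352 F [-0.6703 -0.0853 -3.1469] t 6.7 w 0.023946477063135897
joints [ 0.5663  0.4756 -0.748   1.4944  0.3287  1.3006  1.0746]
shift [ 3.676  -8.4387  1.8656] turn [ 0.004  -0.0007 -0.0312]
```

View pics/w2.png

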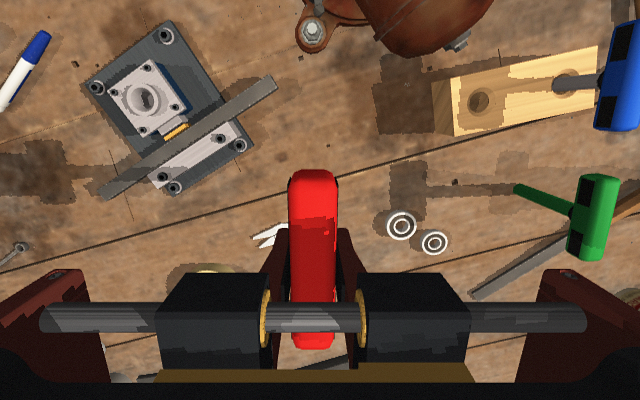

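The wrist view shows the boss ring at about (147,98) and the empty block hole at (480,101). I'll move closer with the boss in the clear part of the image.

jog_arm --rows '[[[10,0,-1,0.2,0,0,0],[10,0,-2.2,0.4,0,0,0],[10,0,-3.4,0.6,0,0,0],[10,0,-4.6,0.8,0,0,0],[10,0,-5.8,1,0,0,0],[10,0,-7,1.3,0,0,0],[10,0,-7.8,1.6,0,0,0],[10,0,-8.2,1.9,0,0,0],[10,0,-8.4,1.9,0,0,0],[10,0,-8.4,1.9,0,0,0]]]'

```text
time_s: 7.7
eef_pos: [0.5603, -0.2832, 0.239]
eef_rot: [[-0.96, 0.279, -0.0], [0.279, 0.96, 0.001], [0.0, 0.001, -1.0]]
force: [-0.0, 0.4, -3.8]
grip_width: 0.0235
grip_force: 30.0
```

```bash
python3 boss.py w3; python3 -c "
from h import *
e=monitor.observe();s=vision.snapshot('wrist')
g=cv2.medianBlur(cv2.cvtColor(s['image'],cv2.COLOR_RGB2GRAY),3)[:220]
c=cv2.HoughCircles(g,cv2.HOUGH_GRADIENT,1,8,param1=100,param2=20,minRadius=8,maxRadius=40)
for k in c[0][:8]:
  p=atz(s,k[:2],.054,e); print(k,p)
go([.474,-.259,.24],164)"
```

```text
boss_mouth [306.5 101.3] 0.59 [ 0.4759 -0.2659  0.054 ]
fixture [317.8 114.7] 0.58 [ 0.4943 -0.2574  0.    ]
cam_socket [306.8  98.4] 0.74 [ 0.4722 -0.265   0.024 ]
work_bar [333.9 144.1] 0.78 [ 0.5345 -0.2476  0.012 ]
top boss_mouth [413.7 266.1] 0.71 [ 0.4759 -0.2638  0.054 ]
top fixture [403.  257.6] 0.76 [ 0.4981 -0.2526  0.    ]
top hex_key_grip [450.8 222. ] 0.81 [ 0.5732 -0.3318  0.131 ]
top hex_key_grip [214.8 148.2] 0.75 [0.7481 0.2105 0.131 ]
[311.5 104.5  32.7] [ 0.4806 -0.2621  0.054 ]
[349.5 160.5  34.9] [ 0.552  -0.2372  0.054 ]
[308.5  90.5  28.2] [ 0.4659 -0.2612  0.054 ]
[300.5  96.5  20.2] [ 0.4693 -0.2712  0.054 ]
[491.5  23.5  20.5] [ 0.4562 -0.065   0.054 ]
[341.5 147.5  29.3] [ 0.535  -0.2423  0.054 ]
[499.5  22.5  17.4] [ 0.4575 -0.0571  0.054 ]
[322.5 105.5  23.9] [ 0.4849 -0.2508  0.054 ]
eef [ 0.5602 -0.2836  0.2393] head 163.7608289715675 F [-0.2175  0.3399 -3.3838] t 8.2 w 0.02379618600134893
joints [ 0.8734  0.5068 -0.6989  1.5509  0.3406  1.2086  1.4023]
shift [ 3.5845 -0.0193 -0.0286] turn [-0.0009  0.0026 -0.0478]
```

View pics/w3.png

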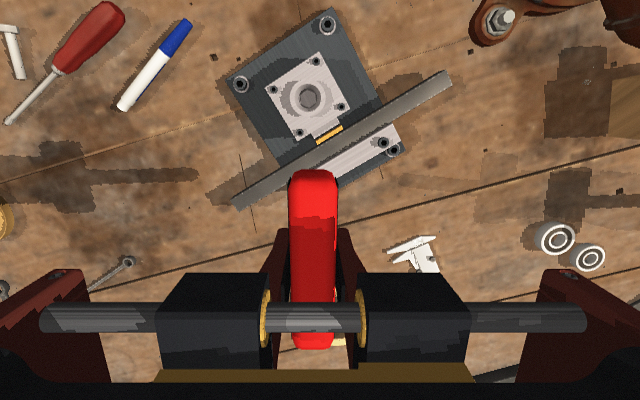

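```bash
python3 -c "
import cv2
i=cv2.imread('pics/w3.png')[60:135,260:360]
cv2.imwrite('pics/w3c.png',cv2.resize(i,None,fx=8,fy=8,interpolation=cv2.INTER_CUBIC))"
```

```text
(no output)
```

View pics/w3c.png

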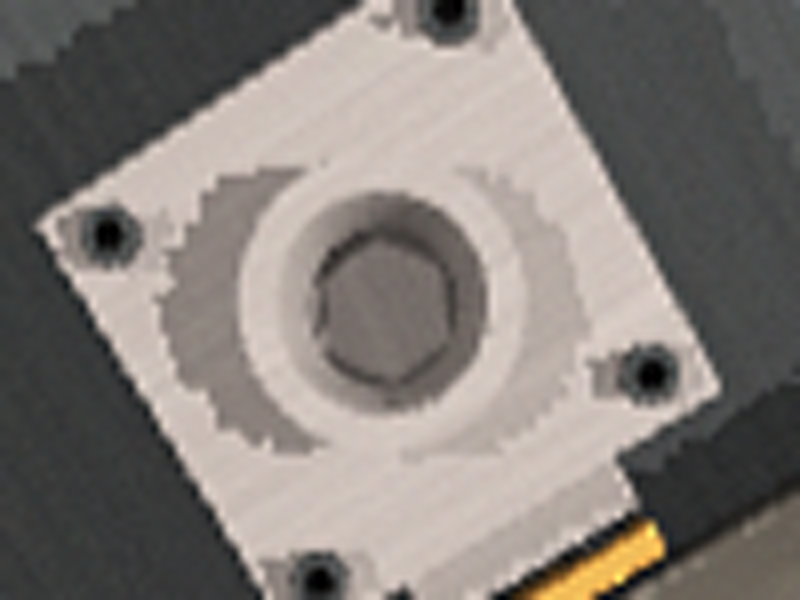

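The crop shows the boss ring centred at about (307.4,97.6), and the hexagon visible inside it with its left and right flats vertical. The key is already nearly aligned.

```bash
python3 -c "
from h import *
e=monitor.observe();s=vision.snapshot('wrist')
p=atz(s,(307.4,97.6),.054,e);print(p)
p[2]=.195
go(p,163.8)
T=vision.snapshot('top');o=vision.outline_of(T,'boss_mouth')
print(atz(T,(412.7,267),.054))"
```

```text
[ 0.4724 -0.2645  0.054 ]
eef [ 0.5601 -0.2837  0.2392] head 163.75113624350422 F [-0.4636  0.4352 -3.6241] t 8.25 w 0.023784047326997872
joints [ 0.8735  0.5069 -0.6988  1.5509  0.3407  1.2086  1.4023]
shift [ 3.5826 -0.2414  1.7685] turn [-0.0012  0.0011 -0.0098]
[ 0.4737 -0.2613  0.054 ]
```

jog_arm --rows '[[[10,0.5,0,0,0,0,0],[10,1,-0.1,0,0,0,0],[10,1.6,-0.1,0,0,0,0],[10,2.2,-0.2,0.2,0,0,0],[10,2.8,-0.2,0.6,0,0,0],[10,3.2,-0.2,1,0,0,0],[10,3.5,-0.2,1.4,0,0,0],[10,3.58,-0.2,1.8,0,0,0],[10,3.58,-0.2,1.9,0,0,0],[10,3.58,-0.2,1.9,0,0,0]]]'

```text
time_s: 9.35
eef_pos: [0.473, -0.2636, 0.1913]
eef_rot: [[-0.96, 0.28, -0.0], [0.28, 0.96, 0.0], [0.0, 0.0, -1.0]]
force: [0.1, 0.9, -3.3]
grip_width: 0.0238
grip_force: 30.0
```

```bash
python3 -c "
from h import *
go([.473,-.263,.16],163.8)
s=vision.snapshot('scene');h=cv2.resize(s['image'][110:210,240:360],None,fx=6,fy=6,interpolation=cv2.INTER_CUBIC);save({'image':h},'s3')
for z in (.054,.075): print(proj(s,np.array([.473,-.263,z])))
"
```

```text
eef [ 0.473  -0.2636  0.1913] head 163.7467942687781 F [ 0.074   0.9219 -3.3042] t 9.35 w 0.02383856721815068
joints [ 0.9805  0.4089 -0.721   1.8171  0.3103  1.0319  1.4258]
shift [0.0053 0.0227 1.2516] turn [ 0.0048 -0.0029 -0.0106]
[290.6692 162.2254]
[290.5072 156.4697]
```

View pics/s3.png

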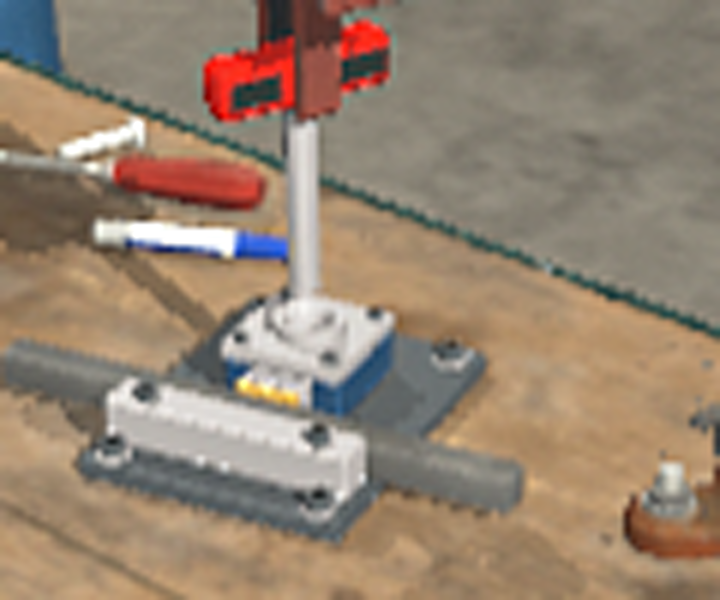

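The scene crop shows the shaft tip at (306,295), right above the boss mouth at (305,322). I'll descend into the bore.

jog_arm --rows '[[[10,0,0,0.15,0,0,0],[10,0,0,0.3,0,0,0],[10,0,0,0.45,0,0,0],[10,0,0,0.6,0,0,0],[10,0,0,0.7,0,0,0],[10,0,0,0.8,0,0,0],[10,0,0,0.9,0,0,0],[10,0,0,1,0,0,0],[10,0,0,1.05,0,0,0],[10,0,0,1.05,0,0,0]]]'

```text
time_s: 10.4
eef_pos: [0.4723, -0.2635, 0.1651]
eef_rot: [[-0.96, 0.28, -0.001], [0.28, 0.96, 0.0], [0.001, 0.0, -1.0]]
force: [-0.4, 0.5, -3.9]
grip_width: 0.0239
grip_force: 30.0
```

jog_arm --rows '[[[10,0,0,0.07,0,0,0],[10,0,0,0.14,0,0,0],[10,0,0,0.21,0,0,0],[10,0,0,0.28,0,0,0],[10,0,0,0.32,0,0,0],[10,0,0,0.36,0,0,0],[10,0,0,0.4,0,0,0],[10,0,0,0.44,0,0,0],[10,0,0,0.48,0,0,0],[10,0,0,0.48,0,0,0]]]'

```text
time_s: 11.4
eef_pos: [0.4727, -0.2636, 0.1531]
eef_rot: [[-0.96, 0.28, -0.0], [0.28, 0.96, 0.0], [0.0, 0.0, -1.0]]
force: [-2.0, 0.2, -3.2]
grip_width: 0.0242
grip_force: 30.0
```

jog_arm --rows '[[[10,0,0,0.06,0,0,0],[10,0,0,0.12,0,0,0],[10,0,0,0.18,0,0,0],[10,0,0,0.24,0,0,0],[10,0,0,0.28,0,0,0],[10,0,0,0.32,0,0,0],[10,0,0,0.35,0,0,0],[10,0,0,0.37,0,0,0],[10,0,0,0.37,0,0,0],[10,0,0,0.37,0,0,0]]]'

```text
time_s: 12.4
eef_pos: [0.4726, -0.2636, 0.1441]
eef_rot: [[-0.96, 0.28, -0.0], [0.28, 0.96, 0.0], [0.0, 0.0, -1.0]]
force: [-1.8, 1.8, -2.1]
grip_width: 0.0241
grip_force: 30.0
```

jog_arm --rows '[[[10,0,0,0.02,0,0,0],[10,0,0,0.04,0,0,0],[10,0,0,0.06,0,0,0],[10,0,0,0.06,0,0,0],[10,0,0,0.06,0,0,0],[10,0,0,0.06,0,0,0],[10,0,0,0.06,0,0,0],[10,0,0,0.06,0,0,0],[10,0,0,0.06,0,0,0],[10,0,0,0.06,0,0,0]]]'

```text
time_s: 13.4
eef_pos: [0.4731, -0.2636, 0.1432]
eef_rot: [[-0.96, 0.28, 0.001], [0.28, 0.96, -0.0], [-0.001, -0.0, -1.0]]
force: [-3.8, 1.9, 5.3]
grip_width: 0.0241
grip_force: 30.0
```

The key is on the socket floor, with a clear upward reaction. Now I'll turn clockwise (+wz).

jog_arm --rows '[[[10,0,0,-0.02,0,0,1],[10,0,0,-0.02,0,0,2],[10,0,0,-0.02,0,0,3],[10,0,0,-0.02,0,0,4],[10,0,0,-0.02,0,0,5],[10,0,0,-0.02,0,0,6],[10,0,0,-0.02,0,0,7],[10,0,0,-0.02,0,0,8],[10,0,0,-0.02,0,0,9],[10,0,0,-0.02,0,0,9]]]'

```text
time_s: 14.4
eef_pos: [0.4726, -0.2639, 0.1432]
eef_rot: [[-0.48, 0.877, -0.0], [0.877, 0.48, -0.001], [-0.001, -0.001, -1.0]]
force: [-3.4, 0.2, 1.9]
grip_width: 0.0235
grip_force: 30.0
```

```bash
cat > m.py <<'E'
from h import *
import sys
go([.473,-.263,.143],163.8);print('wt',np.array(monitor.observe()['wrist_torque']))
s=vision.snapshot('scene')
for n in ('work_bar','clamp_jaw','fixture'):
    for q in vision.tip_of(s,n)[:1]: print(n,q['location'],q['p'])
E
python3 m.py
```

```text
eef [ 0.4726 -0.2639  0.1432] head 118.6761289081019 F [-3.4306  0.2255  1.9127] t 14.4 w 0.02348958328360467
joints [ 0.8202  0.4237 -0.5126  1.8753  0.2597  0.9083  0.6848]
shift [0.0257 0.0302 0.0087] turn [-0.0086  0.0052 -9.0248]
wt [0.0058 1.0228 0.0401]
work_bar [282.6, 183.2] 0.87
```

jog_arm --rows '[[[10,0,0,0,0,0,0.4],[10,0,0,0,0,0,0.8],[10,0,0,0,0,0,1.2],[10,0,0,0,0,0,1.6],[10,0,0,0,0,0,2],[10,0,0,0,0,0,2],[10,0,0,0,0,0,2],[10,0,0,0,0,0,2],[10,0,0,0,0,0,2],[10,0,0,0,0,0,2]]]'

```text
time_s: 15.6
eef_pos: [0.4726, -0.2638, 0.1432]
eef_rot: [[-0.322, 0.947, -0.0], [0.947, 0.322, -0.0], [-0.0, -0.0, -1.0]]
force: [-5.0, 0.3, 3.6]
grip_width: 0.0239
grip_force: 30.0
```

```bash
python3 m.py; python3 - <<'E'
from h import *
s=vision.snapshot('scene')
h=cv2.resize(s['image'][155:195,268:302],None,fx=15,fy=15,interpolation=cv2.INTER_CUBIC);save({'image':h},'s4')
E
```

```text
eef [ 0.4726 -0.2638  0.1432] head 108.75484680143602 F [-5.0267  0.3136  3.6238] t 15.6 w 0.02391600648038851
joints [ 0.7915  0.4168 -0.4745  1.8771  0.2382  0.9033  0.5306]
shift [0.0261 0.0262 0.0077] turn [ -0.004    0.0013 -11.009 ]
wt [-0.3569  1.35    0.0528]
work_bar [281.8, 181.4] 0.85
clamp_jaw [282.1, 181.0] 0.59
fixture [287.9, 177.0] 0.64
```

View pics/s4.png

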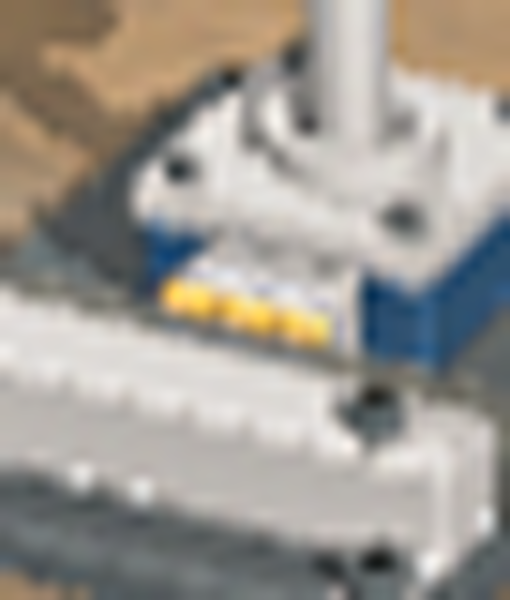

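jog_arm --rows '[[[10,0,0,0,0,0,0.1],[10,0,0,0,0,0,0.2],[10,0,0,0,0,0,0.3],[10,0,0,0,0,0,0.4],[10,0,0,0,0,0,0.5],[10,0,0,0,0,0,0.6],[10,0,0,0,0,0,0.7],[10,0,0,0,0,0,0.8],[10,0,0,0,0,0,0.9],[10,0,0,0,0,0,1]]]'

```text
time_s: 16.85
eef_pos: [0.4726, -0.2638, 0.1432]
eef_rot: [[-0.237, 0.971, -0.0], [0.971, 0.237, -0.0], [-0.0, -0.0, -1.0]]
force: [-5.0, -1.7, 2.9]
grip_width: 0.0238
grip_force: 30.0
```

```bash
python3 m.py;python3 -c "
from h import *
for i in range(4):
  vision.snapshot('top');print(np.array(monitor.observe()['wrist_torque']))"
```

```text
eef [ 0.4726 -0.2638  0.1432] head 103.73388071165576 F [-4.964  -1.7042  2.8891] t 16.85 w 0.023772896863094663
joints [ 0.7764  0.4135 -0.4549  1.8782  0.2277  0.9009  0.4521]
shift [0.0252 0.0238 0.0068] turn [ -0.0053   0.0004 -12.0132]
wt [-0.5275  1.5461  0.1373]
work_bar [285.5, 182.0] 0.74
fixture [288.6, 177.8] 0.87
[-0.4609  1.5862  0.1031]
[-0.5221  1.5973  0.127 ]
[-0.5101  1.5122  0.1759]
[-0.5284  1.5723  0.1175]
```

jog_arm --rows '[[[10,0,0,0,0,0,0.1],[10,0,0,0,0,0,0.2],[10,0,0,0,0,0,0.3],[10,0,0,0,0,0,0.4],[10,0,0,0,0,0,0.5],[10,0,0,0,0,0,0.6],[10,0,0,0,0,0,0.7],[10,0,0,0,0,0,0.8],[10,0,0,0,0,0,0.9],[10,0,0,0,0,0,1]]]'

```text
time_s: 18.25
eef_pos: [0.4725, -0.2638, 0.1432]
eef_rot: [[-0.152, 0.988, -0.0], [0.988, 0.152, -0.0], [-0.0, -0.0, -1.0]]
force: [-5.0, -1.7, 4.4]
grip_width: 0.0239
grip_force: 30.0
```

```bash
python3 -c "
from h import *
print(np.mean([(vision.snapshot('top'),monitor.observe()['wrist_torque'])[1] for i in range(5)],0))"
```

```text
[-0.5011  1.6044  0.1496]
```

jog_arm --rows '[[[10,0,0,0,0,0,0.1],[10,0,0,0,0,0,0.2],[10,0,0,0,0,0,0.3],[10,0,0,0,0,0,0.4],[10,0,0,0,0,0,0.5],[10,0,0,0,0,0,0.6],[10,0,0,0,0,0,0.7],[10,0,0,0,0,0,0.8],[10,0,0,0,0,0,0.9],[10,0,0,0,0,0,1]]]'

```text
time_s: 19.5
eef_pos: [0.4725, -0.2637, 0.1432]
eef_rot: [[-0.065, 0.998, -0.0], [0.998, 0.065, -0.0], [-0.0, -0.0, -1.0]]
force: [-4.5, -2.2, 3.9]
grip_width: 0.0235
grip_force: 30.0
```

```bash
python3 -c "
from h import *
print(np.mean([(vision.snapshot('top'),monitor.observe()['wrist_torque'])[1] for i in range(5)],0))"
```

```text
[-0.4737  1.6756  0.1599]
```

jog_arm --rows '[[[10,0,0,0,0,0,0.15],[10,0,0,0,0,0,0.3],[10,0,0,0,0,0,0.45],[10,0,0,0,0,0,0.6],[10,0,0,0,0,0,0.75],[10,0,0,0,0,0,0.9],[10,0,0,0,0,0,1.05],[10,0,0,0,0,0,1.2],[10,0,0,0,0,0,1.3],[10,0,0,0,0,0,1.3]]]'

```text
time_s: 20.75
eef_pos: [0.4725, -0.2637, 0.1432]
eef_rot: [[0.048, 0.999, -0.001], [0.999, -0.048, -0.0], [-0.0, -0.0, -1.0]]
force: [-5.9, -0.0, 5.1]
grip_width: 0.0239
grip_force: 30.0
```

```bash
python3 -c "
from h import *
print(np.mean([(vision.snapshot('top'),monitor.observe()['wrist_torque'])[1] for i in range(5)],0))
go([.473,-.263,.2])"
```

```text
[-0.4402  1.7099  0.1639]
eef [ 0.4725 -0.2637  0.1432] head 87.26246940250317 F [-5.3024 -1.879   3.5483] t 21.0 w 0.023792927047633285
joints [ 0.7275  0.4036 -0.3914  1.8815  0.194   0.8938  0.1945]
shift [ 0.0281  0.0175 -2.2721] turn [-0.005   0.0039 -0.    ]
```

jog_arm --rows '[[[10,0,0,0,0,0,0.15],[10,0,0,0,0,0,0.3],[10,0,0,0,0,0,0.45],[10,0,0,0,0,0,0.6],[10,0,0,0,0,0,0.75],[10,0,0,0,0,0,0.9],[10,0,0,0,0,0,0.9],[10,0,0,0,0,0,0.9],[10,0,0,0,0,0,0.9],[10,0,0,0,0,0,0.9]]]'

```text
time_s: 22.0
eef_pos: [0.4725, -0.2636, 0.1431]
eef_rot: [[0.125, 0.992, -0.001], [0.992, -0.125, -0.0], [-0.0, -0.0, -1.0]]
force: [-4.7, -1.0, 3.6]
grip_width: 0.024
grip_force: 30.0
```

```bash
python3 -c "
from h import *
print(np.mean([(vision.snapshot('top'),monitor.observe()['wrist_torque'])[1] for i in range(5)],0))"
```

```text
[-0.4142  1.6619  0.4519]
```

The torque jumped to 0.45 N m, so the end stop is reached and the jaw force is about 20 N. I'll back off within the lash to unload, then pull out.

jog_arm --rows '[[[10,0,0,0,0,0,-0.6],[10,0,0,0,0,0,-1.2],[10,0,0,0,0,0,-1.2],[10,0,0,-0.2,0,0,-1.2],[10,0,0,-0.5,0,0,-1.2],[10,0,0,-0.8,0,0,-1.2],[10,0,0,-1.2,0,0,-1.2],[10,0,0,-1.6,0,0,-1.2],[10,0,0,-2,0,0,-1.2],[10,0,0,-2.5,0,0,-1.2]]]'

```text
time_s: 23.25
eef_pos: [0.4729, -0.2633, 0.2067]
eef_rot: [[0.022, 1.0, 0.0], [1.0, -0.022, 0.0], [0.0, 0.0, -1.0]]
force: [0.4, -0.2, -2.7]
grip_width: 0.024
grip_force: 30.0
```

```bash
python3 -c "
from h import *
print(monitor.observe()['wrist_torque']);go([.60,-.06,.29],164)"
```

```text
[-0.0493 -0.1521 -0.0384]
eef [ 0.4729 -0.2633  0.2067] head 88.75974149196654 F [ 0.3591 -0.1512 -2.7126] t 23.25 w 0.02401064434167073
joints [ 0.7505  0.3312 -0.4138  1.8154  0.1532  1.026   0.2554]
shift [ 8.2405  4.9074 -3.3283] turn [  0.0054   0.0027 -15.0481]
```

jog_arm --rows '[[[10,0,0,-1.2,0,0,-1],[10,0.5,0.5,-2.4,0,0,-2.5],[10,1.5,1,-3.4,0,0,-4.2],[10,2.5,1.6,-3.4,0,0,-5.9],[10,3.5,2.3,-3.4,0,0,-7.6],[10,4.6,3,-3.4,0,0,-9.3],[10,5.7,3.7,-3.4,0,0,-11],[10,6.7,4.3,-3.4,0,0,-12.6],[10,7.6,4.8,-3.4,0,0,-14],[10,8.2,4.9,-3.4,0,0,-15]]]'

```text
time_s: 24.25
eef_pos: [0.6008, -0.0589, 0.2913]
eef_rot: [[-0.962, 0.274, 0.001], [0.274, 0.962, 0.001], [-0.001, 0.002, -1.0]]
force: [-0.2, 0.8, -3.6]
grip_width: 0.0236
grip_force: 30.0
```

```bash
python3 - <<'E'
from h import *
go([.591,.134,.29],164)
e=monitor.observe();s=vision.snapshot('wrist');save(s,'w5')
for n,z in (('hole_a',.008),('key_block',0)):
    for q in vision.tip_of(s,n)[:3]: print(n,np.round(q['location'],1),round(q['p'],2),atz(s,q['location'],z,e))
for z in (.06,.008):print(proj(s,np.array([.591,.134,z]),e))
E
```

```text
eef [ 0.6008 -0.0589  0.2913] head 164.12338909371428 F [-0.1711  0.8316 -3.5797] t 24.25 w 0.02359270036503335
joints [ 0.5404  0.4279 -0.7294  1.5415  0.2913  1.2831  1.0668]
shift [2.4867 7.3163 0.0641] turn [0.0181 0.0066 0.0247]
hole_a [442.2 124.3] 0.62 [0.5978 0.136  0.008 ]
hole_a [176.  156.3] 0.38 [ 0.5361 -0.2515  0.008 ]
key_block [477.6 113.6] 0.89 [0.5981 0.1909 0.    ]
[457.3719 121.7581]
[440.1196 119.9937]
```

View pics/w5.png

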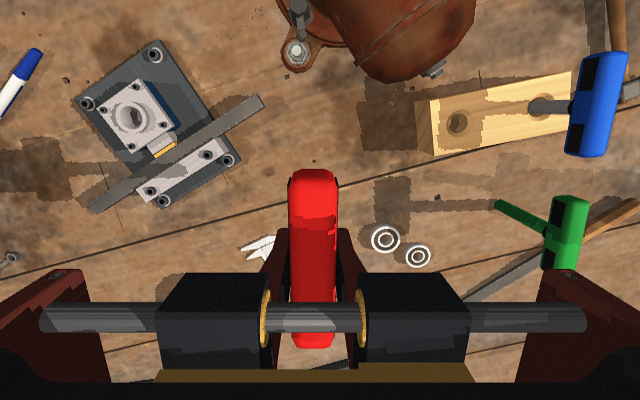

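The wrist view shows the empty hole's mouth at (457,123). My projection for (0.591, 0.134) is (457.4,121.8), so they agree. I'll move over it and insert.

jog_arm --rows '[[[10,0.2,0.6,0,0,0,0],[10,0.6,1.6,0,0,0,0],[10,1,2.8,0,0,0,0],[10,1.4,4,0,0,0,0],[10,1.7,5.2,0,0,0,0],[10,2.1,6.2,0,0,0,0],[10,2.3,6.9,0.6,0,0,0],[10,2.45,7.3,1.4,0,0,0],[10,2.45,7.3,2.2,0,0,0],[10,2.45,7.3,3,0,0,0]]]'

```text
time_s: 25.4
eef_pos: [0.5917, 0.1312, 0.2153]
eef_rot: [[-0.959, 0.282, 0.001], [0.282, 0.959, -0.0], [-0.001, -0.0, -1.0]]
force: [-0.0, -0.5, -3.3]
grip_width: 0.0238
grip_force: 30.0
```

jog_arm --rows '[[[10,0,0,0,0,0,0],[10,0,0,0,0,0,0],[10,0,0,0.3,0,0,0],[10,0,0,0.6,0,0,0],[10,0,0,0.9,0,0,0],[10,0,0,1.2,0,0,0],[10,0,0,1.5,0,0,0],[10,0,0,1.8,0,0,0],[10,0,0,2,0,0,0],[10,0,0,2,0,0,0]]]'

```text
time_s: 26.4
eef_pos: [0.5925, 0.1329, 0.1651]
eef_rot: [[-0.96, 0.279, 0.001], [0.279, 0.96, 0.003], [-0.001, 0.003, -1.0]]
force: [3.1, 4.8, -4.9]
grip_width: 0.0236
grip_force: 30.0
```

```bash
python3 -c "
from h import *
go([.591,.134,.1275],164)"
```

```text
eef [0.5925 0.1329 0.1651] head 163.80493485428812 F [ 3.0721  4.8038 -4.8532] t 26.4 w 0.02355501325674597
joints [ 0.2111  0.5526 -0.7204  1.6857  0.4065  1.0564  0.6498]
shift [0.0717 0.019  1.5044] turn [ 0.0383  0.0062 -0.039 ]
```

jog_arm --rows '[[[10,-0.02,0.06,0.1,0,0,0],[10,-0.02,0.06,0.3,0,0,0],[10,-0.02,0.06,0.5,0,0,0],[10,-0.02,0.06,0.7,0,0,0],[10,-0.02,0.06,0.9,0,0,0],[10,-0.02,0.06,1.1,0,0,0],[10,-0.02,0.06,1.25,0,0,0],[10,-0.02,0.06,1.35,0,0,0],[10,-0.02,0.06,1.45,0,0,0],[10,-0.02,0.06,1.45,0,0,0]]]'

```text
time_s: 27.4
eef_pos: [0.5929, 0.1333, 0.1288]
eef_rot: [[-0.96, 0.279, 0.0], [0.279, 0.96, 0.002], [0.0, 0.002, -1.0]]
force: [2.0, 5.5, -5.2]
grip_width: 0.024
grip_force: 30.0
```

jog_arm --rows '[[[10,0,0.04,0.05,0,0,0],[10,0,0.04,0.05,0,0,0],[26,0,0.04,0.05,0,0,0],[30,0,0.04,0.05,0,0,0],[40,0,0.04,0.05,0,0,0],[50,0,0.04,0.05,0,0,0],[60,0,0.04,0.05,0,0,0],[60,0,0.04,0.05,0,0,0],[60,0,0.04,0,0,0,0],[60,0,0.04,-0.4,0,0,0]]]'

```text
time_s: 28.4
eef_pos: [0.5925, 0.133, 0.1388]
eef_rot: [[-0.96, 0.28, -0.002], [0.28, 0.96, -0.001], [0.002, -0.001, -1.0]]
force: [-0.4, -0.6, -0.0]
grip_width: 0.0598
grip_force: 0.0
```

jog_arm --rows '[[[60,0,0,-0.5,0,0,0],[60,0,0,-1,0,0,0],[60,0,0,-1.6,0,0,0],[60,0,0,-2.4,0,0,0],[60,0,0,-3.2,0,0,0],[60,0,0,-4,0,0,0],[60,0,0,-5,0,0,0],[60,0,0,-6,0,0,0],[60,0,0,-6.5,0,0,0],[60,0,0,-6.5,0,0,0]]]'

```text
time_s: 29.4
eef_pos: [0.5938, 0.1338, 0.3043]
eef_rot: [[-0.96, 0.28, 0.004], [0.28, 0.96, 0.001], [-0.003, 0.002, -1.0]]
force: [0.1, 0.3, -0.6]
grip_width: 0.0601
grip_force: 0.0
```

```bash
python3 - <<'E'
from h import *
go([.591,.134,.3],164)
s=vision.snapshot('scene')
for n,z in (('hex_key_grip',.131),('small_key',.008)):
    for q in vision.tip_of(s,n)[:3]: print(n,np.round(q['location'],1),round(q['p'],2),atz(s,q['location'],z))
a=cv2.resize(s['image'][180:300,320:450],None,fx=3,fy=3,interpolation=cv2.INTER_CUBIC)
b=cv2.resize(s['image'][140:220,230:340],(390,360),interpolation=cv2.INTER_CUBIC)
save({'image':np.hstack([a,b])},'s6')
E
```

```text
eef [0.5938 0.1338 0.3043] head 163.7394957599135 F [ 0.1189  0.3074 -0.5686] t 29.4 w 0.06005617780346978
joints [ 0.241   0.4368 -0.7689  1.5104  0.3101  1.3159  0.7287]
shift [ 0.1113 -0.0239  0.1715] turn [ 0.0187  0.0388 -0.0521]
hex_key_grip [369.9 254.9] 0.77 [0.7534 0.2084 0.131 ]
hex_key_grip [379.3 208.3] 0.56 [0.6027 0.139  0.131 ]
small_key [407.9 265.2] 0.6 [0.6057 0.2366 0.008 ]
```

View pics/s6.png

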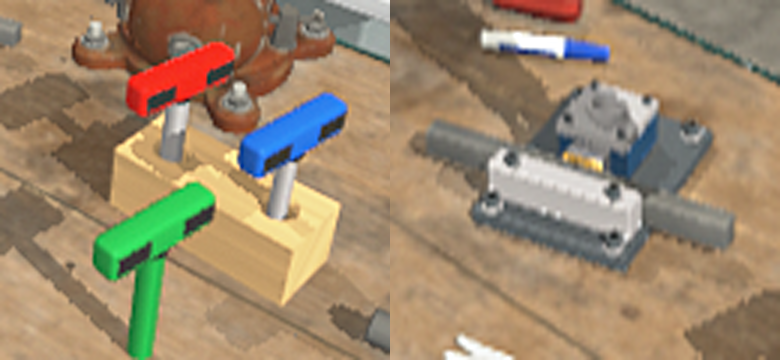

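The crop shows the red key at (180,80) upright in its hole at the same height as the blue one, and the bar flush against the rail with the jaw on it. Handing in.

```bash
python3 -c "
from plant import ctrl
print(ctrl.hand_in())"
```

```text
the job is handed in; nothing more can be done
None
```

I clamped the bar with the spindle turned to its end stop (about 20 N by the spec, not measured directly), stood the red key back upright in its hole, left the blue key in place, and handed the job in at about 29 s; no verdict came back.

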